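# Right the fallen screw stand and level its collar with its twin

## Task

One of the two screw stands has fallen over on the bench. Stand it upright, without slamming it down, near the middle of the bare steel plate, then spin its knurled collar up the thread until it is level with the collar of the stand that is already set, and let go. Leave the set stand and the other things on the bench alone.

Things in the scene. Friction and masses are not known exactly. Their poses are not given: they have to be found in the camera images.
- stand_mid (a point): fallen grey screw stand, 0.5 to 0.85 kg: square foot 72 x 72 x 16 mm, column 32 mm thick up to 86 mm above its underside, threaded rod 16 mm thick up to 138 mm. Point on its axis half-way up, 69 mm above the underside; z runs from foot to rod tip, x and y square to the foot. Starts lying on a side of the foot and the collar's rim. Bottom-heavy: weight centred 37 to 46 mm above the underside
- collar_mid (a point): centre of the fallen stand's knurled steel collar, a ring 50 mm across, 22 mm high. It starts fully down, its centre 99 mm above the stand's underside with 28 mm of rod above its top; it can rise 16.5 mm. Counter-clockwise seen from the rod tip raises it, 16 mm a turn (2.5 mm per rad); light friction (0.04 N m), stays where left. z axis from foot to rod tip
- plate_top (a point): centre of the top face of the bare steel plate fixed to the bench, 150 x 150 x 8 mm; x and y along its sides, z up
- twin_collar_mid (a point): centre of the collar of the set stand, an identical stand fixed upright in the middle of its own identical plate (both plate tops are 8 mm above the bench); its collar, 50 mm across and 22 mm high, is set 6 to 12 mm above the fully-down height. z up
- mug: white mug, loose bystander, 80 mm across, 92 mm high, handle on its own +y side; origin at the centre of its underside
- can: plain metal can, loose bystander, 64 mm across, 120 mm high; origin at the centre of its underside
- carton: small cardboard box, loose bystander, 110 x 80 x 60 mm (x, y, z); origin at the centre of its underside
Not all that is in view belongs to the job. What is shaped like the part that bears stand_mid but turquoise is not meant. There is more than one size of the part that bears twin_collar_mid; the job needs the larger.

How it is judged:
On the way:
1. the stand is upright on the bare plate (angle between stand_mid's own z axis and vertical below 0.06 rad and horizontal distance between stand_mid and plate_top below 0.03 m and z of stand_mid in the frame of plate_top below 0.072 m), for 0.3 s.
At the end, for the whole second after the job is handed in: the fallen stand is at rest, released, upright within 2 degrees on the bare plate, its axis within 30 mm of the plate's middle, its collar within 2.5 mm of the height of the set stand's collar (angle between stand_mid's own z axis and vertical below 0.04 rad and horizontal distance between stand_mid and plate_top below 0.03 m and z of stand_mid in the frame of plate_top between 0.066 and 0.072 m and z of collar_mid in the frame of twin_collar_mid between -0.0025 and 0.0025 m and linear speed of stand below 0.02 m/s); the robot touches nothing.
It fails at once if the set stand's collar is moved (2 mm) (distance of twin_collar_mid from where it was at the start of the episode above 0.002 m).
It fails at once if a bystander is moved more than 30 mm (distance of any of mug, can, carton from where it was at the start of the episode above 0.03 m).
It fails at once if the stand is slammed onto the plate (over 80 N) (contact force between stand and plate above 80 N).
It also fails if it takes over 72 s, if anything falls off the work surface, if the arm or the gripper's body presses on something with over 40 N, if the wrist force passes 120 N, or if a joint passes its speed limit or range.

## Robot

A 7-joint arm with a two-finger parallel gripper is mounted at the origin on the work surface. World frame = base frame: x ahead of the robot, y to its left, z up, the work surface at z = 0. Lengths are in m, angles in rad, forces in N, time in s.
With the tool pointing down it reaches from about 0.425 to 0.95 m from the base axis. Payload 4.7 kg.
Tool frame: the origin (TCP) lies between the finger pads; the fingertips stand 25 mm ahead of it and the grasp point (between the pads) lies 6 mm ahead of it; z points along the fingers, y is the line along which they close (so a half turn about z gives the same grasp; the last joint's range is limited). The gripper opens to 85 mm and grips with 20 to 120 N. Pads are 22 mm wide; open, the fingers measure 114 mm over their backs; the gripper's body (76 mm by 85 mm) begins 54 mm behind the grasp point. The pads swing forward as they close: fully open they stand 13 mm farther back than shut.
Start: joints at [-1.217, 0.469, -0.049, 1.532, 0.024, 1.141, -0.082], TCP at [0.252, 0.626, 0.218] pointing down, gripper open.
Joint ranges: [-2.59, 2.59], [-0.33, 1.99], [-1.39, 1.29], [0.1, 2.45], [-1.04, 4.18], [0.21, 1.99], [-2.66, 2.66]. Speed limits (rad/s): [2.57, 2.57, 3.14, 3.14, 3.14, 3.14, 3.14].

## Interface

Orientations are given as a 3x3 rotation matrix whose columns are the frame's x, y, z axes.
In Python, from rig import * gives the robot as it stands. Calls block until the motion is done:
- movep(position, orientation): joint-space move of the TCP to a pose.
- move_l(position, attitude=None, feed=0.15, until_force=None): straight line of the TCP; attitude=None keeps the orientation; feed is the mean speed in m/s. With until_force (N) it stops when the force on the tool has changed by that much, and returns True; else False.
- move_joints(angles): joint-space move.
- command_gripper(opening, newtons=None): finger opening in m; newtons is the grip in N (None keeps the last); returns when the fingers have stopped.
- sleep(seconds).
- inverse_kinematics(position, orientation): joint angles nearest the present ones, or None.
- sense(): the state.
- camera(name): name is "scene" or "top"; returns (picture, depth): 420x560x3 uint8, red, green, blue; 420x560 float32, m along the optical axis (not along the pixel's ray), 0 where there is no reading.
- camera_params(name): a dict with "K" (3x3 intrinsics, pixels), "dist" ([k1, k2, p1, p2, k3] as OpenCV has them; the pictures are not rectified), "position" and "rotation" of the camera in the world. Camera axes: x right, y down, z forward; pixel columns grow to the right and rows downward; lengths in m; the calibration is good to about 2 mm. A picture is of the moment at which its call begins. camera_params takes no time and is no camera call.
A pose or a line that the arm cannot do raises Unreachable and nothing moves.
- finish_job(): hands the job in; it is judged then, once.
The state is a dict: "time_s": time; "joint_pos": joint angles; "qd": joint speeds; "joint_efforts": joint torques, N m; "position": TCP position; "tcp_rot": TCP orientation; "wrist_force": force on the tool from outside, world axes, zero at the start; "ft_torque": the same for the moment, N m; "finger_gap": finger opening in m; "gripper_force": force on a finger pad.
Only numpy, scipy, OpenCV 4.12 (cv2) and the standard library are available. Lean on these libraries where they do the work, as an engineer would, in place of code of your own. Each camera call takes 0.05 s, during which the arm holds its last target. There are 200 camera calls.

## Working session

There is one attempt and no reset: what is moved stays moved. The work goes in short steps, each a Python script; the robot and the scene stay as the last script left them, time stands still between calls to the robot, and variables do not carry over. Pictures are saved under pics/ and viewed, at most 10 in all, crops included, and the job is handed in when it is done.

```bash
mkdir -p pics; ls
cat > h.py <<'E'
from rig import *
import numpy as np, cv2
def cam(n):
    im,d=camera(n); p=camera_params(n); return im,d,p
def save(im,f): cv2.imwrite('pics/'+f,cv2.cvtColor(im,cv2.COLOR_RGB2BGR))
def rays(uv,p):
    q=cv2.undistortPoints(np.array(uv,float).reshape(-1,1,2),np.array(p['K']),np.array(p['dist'])).reshape(-1,2)
    return np.c_[q,np.ones(len(q))]
def pts(uv,d,p):   # depth -> world
    uv=np.array(uv).reshape(-1,2); z=d[uv[:,1].astype(int),uv[:,0].astype(int)]
    return (rays(uv,p)*z[:,None])@np.array(p['rotation']).T+np.array(p['position'])
def onz(uv,p,h):
    r=rays(uv,p)@np.array(p['rotation']).T; o=np.array(p['position'])
    return o+r*((h-o[2])/r[:,2])[:,None]
E
python3 - <<'E'
from h import *
for n in('scene','top'):
    im,d,p=cam(n); save(im,n+'0.png'); np.savez(n+'0.npz',im=im,d=d); print(n,p)
E
```

```text
pics
scene {'K': array([[405.09056878,   0.        , 275.98734496],
       [  0.        , 405.09056878, 208.07283963],
       [  0.        ,   0.        ,   1.        ]]), 'dist': array([-0.07294198,  0.        ,  0.        ,  0.        ,  0.        ]), 'position': array([0.96886617, 0.65557999, 1.22123002]), 'rotation': array([[-0.84977204,  0.44113335, -0.28859808],
       [ 0.52711626,  0.70484006, -0.47470933],
       [-0.00599462, -0.55551946, -0.83148193]])}
top {'K': array([[385.30349898,   0.        , 280.50603952],
       [  0.        , 385.30349898, 206.85452098],
       [  0.        ,   0.        ,   1.        ]]), 'dist': array([-0.06163446,  0.        ,  0.        ,  0.        ,  0.        ]), 'position': array([ 0.40382612, -0.01525644,  1.14969871]), 'rotation': array([[ 0.01762097, -0.98854415,  0.14989985],
       [-0.99962685, -0.01428823,  0.02328118],
       [-0.02087267, -0.15025415, -0.98842704]])}
```

View pics/scene0.png

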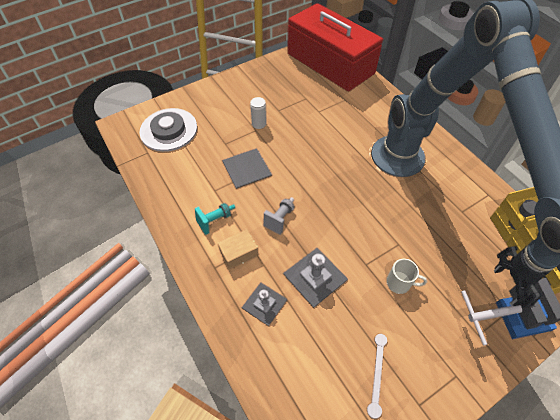

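View pics/top0.png

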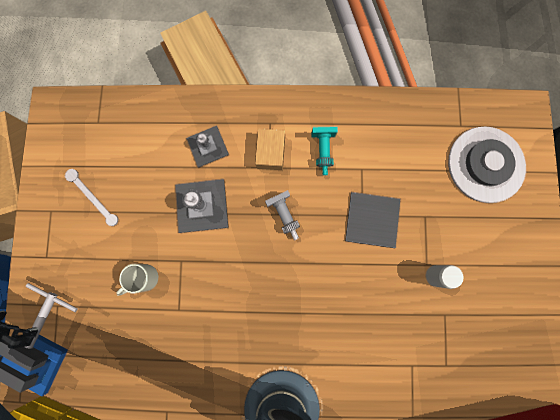

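Scene picture: fallen grey stand at (280,213), bare plate (247,168), set larger stand (317,275), with a smaller decoy at (265,300). The carton is at (238,248) and the turquoise decoy at (215,215). Top picture: fallen stand (284,215) with its foot up-left and rod tip at (295,237), plate (373,220), set stand (200,205).

```bash
cat > m.py <<'E'
from h import *
def load(n):
    f=np.load(n+'0.npz'); return f['im'],f['d'],camera_params(n)
def cloud(n,box):
    im,d,p=load(n); x0,y0,x1,y1=box
    g=np.mgrid[x0:x1,y0:y1].reshape(2,-1).T; P=pts(g,d,p); c=im[g[:,1],g[:,0]].astype(int)
    return g,P,c
E
python3 - <<'E'
from m import *
np.set_printoptions(precision=4,suppress=True)
# plate
for n,box in(('top',(335,182,412,258)),('scene',(212,140,280,195))):
    g,P,c=cloud(n,box); im,d,p=load(n)
    m=(c.max(1)-c.min(1)<25)&(c.max(1)<120)
    M=np.zeros(im.shape[:2],np.uint8); M[g[m][:,1],g[m][:,0]]=1
    k=max(cv2.findContours(M,0,2)[0],key=cv2.contourArea); r=cv2.minAreaRect(onz(k.reshape(-1,2),p,.008)[:,:2].astype(np.float32)*1000)
    M2=np.zeros_like(M); cv2.drawContours(M2,[k],-1,1,-1); M2=cv2.erode(M2,np.ones((9,9)))
    Q=pts(np.argwhere(M2)[:,::-1],d,p); print(n,'plate',r,'depth z',np.median(Q[:,2]),Q.mean(0))
# stands
for nm,b in(('fallen',dict(top=(255,180,310,250),scene=(255,190,302,238))),('twin',dict(top=(172,176,232,236),scene=(280,245,350,308)))):
  for n in b:
    g,P,c=cloud(n,b[n]); m=(P[:,2]>.012)&(c.max(1)-c.min(1)<40)
    Q=P[m]; print(nm,n,len(Q),'mean',Q.mean(0),'min',Q.min(0),'max',Q.max(0))
    if nm=='fallen':
        w,v=np.linalg.eigh(np.cov(Q[:,:2].T)); print('ang',np.degrees(np.arctan2(*v[::-1,1])))
    else:
        h=np.histogram(Q[:,2],np.arange(.012,.17,.004)); print(np.c_[h[1][:-1]*1000,h[0]].astype(int).tolist())
E
python3 - <<'E'
from m import *
a=[]
for n,b in(('top',(250,180,310,250)),('scene',(250,190,310,238))):
    im,d,p=load(n); a.append(cv2.resize(im[b[1]:b[3],b[0]:b[2]],None,fx=6,fy=6,interpolation=2)[:420,:360])
a=[cv2.copyMakeBorder(x,0,420-x.shape[0],0,0,0) for x in a]
save(np.hstack(a),'crop.png')
E
```

```text
top plate ((543.2557983398438, -263.33514404296875), (149.23562622070312, 150.05831909179688), 82.86286163330078) depth z 0.008746904812572343 [ 0.5415 -0.2616  0.0171]
scene plate ((546.2532958984375, -258.177734375), (149.2538299560547, 144.07614135742188), 83.06985473632812) depth z 0.007426319797309011 [ 0.514  -0.2286  0.0258]
fallen top 599 mean [ 0.552  -0.      0.0526] min [ 0.4038 -0.0437  0.0137] max [0.6162 0.0544 1.1497]
ang -154.07456439882318
fallen scene 530 mean [0.5723 0.0171 0.0509] min [ 0.4832 -0.0359  0.012 ] max [0.9689 0.6556 1.2212]
ang 45.4125478845921
twin top 831 mean [0.5716 0.242  0.0782] min [ 0.4038 -0.0153  0.012 ] max [0.6529 0.3273 1.1497]
[[12, 122], [16, 17], [20, 109], [24, 180], [28, 31], [32, 25], [36, 2], [40, 4], [44, 4], [48, 6], [52, 1], [55, 8], [60, 1], [64, 2], [68, 1], [72, 2], [76, 0], [80, 0], [84, 0], [88, 0], [92, 0], [96, 0], [99, 0], [104, 2], [108, 8], [112, 7], [116, 11], [120, 24], [124, 157], [128, 58], [132, 0], [136, 3], [140, 5], [144, 22], [148, 7], [152, 0], [156, 0], [160, 0], [164, 0]]
twin scene 841 mean [0.5926 0.2651 0.0696] min [0.5016 0.1837 0.012 ] max [0.9689 0.6556 1.2212]
[[12, 173], [16, 21], [20, 78], [24, 166], [28, 53], [32, 23], [36, 11], [40, 5], [44, 9], [48, 5], [52, 3], [55, 6], [60, 5], [64, 7], [68, 5], [72, 8], [76, 3], [80, 4], [84, 1], [88, 0], [92, 0], [96, 0], [99, 1], [104, 4], [108, 11], [112, 10], [116, 11], [120, 19], [124, 96], [128, 61], [132, 6], [136, 2], [140, 3], [144, 11], [148, 10], [152, 0], [156, 0], [160, 0], [164, 0]]
```

View pics/crop.png

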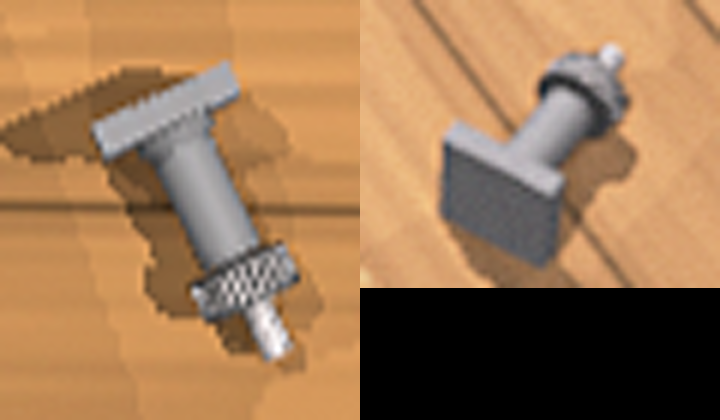

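The crop shows the foot lying top-left in the top view and the rod tip pointing lower-right, back towards the robot. The collar sits near the rod end. Next I fit the axis and check which grasp-and-place poses the arm can reach.

```bash
python3 - <<'E'
from m import *
np.set_printoptions(precision=4,suppress=True)
def clean(n,b):
    g,P,c=cloud(n,b); im,d,p=load(n); ok=d[g[:,1],g[:,0]]>0
    return P[ok&(P[:,2]>.014)&(c.max(1)-c.min(1)<40)]
for n,b in(('top',(255,180,310,250)),('scene',(255,190,302,238))):
    Q=clean(n,b); a=np.array([-.9,-.42]); a/=np.linalg.norm(a)
    for _ in range(6):
        l=np.array([-a[1],a[0]]); u=Q[:,:2]@a; v=Q[:,:2]@l
        us=np.arange(u.min(),u.max(),.006); mid=[];w=[]
        for t in us:
            k=(u>=t)&(u<t+.006)
            if k.sum()>4: mid.append((t+.003,(v[k].min()+v[k].max())/2)); w.append((round(t-u.min(),3),round(np.ptp(v[k]),3),round(np.median(Q[k,2]),3),round(Q[k,2].max(),3)))
        mid=np.array(mid); f=np.polyfit(mid[:,0],mid[:,1],1); a=a+l*f[0]; a/=np.linalg.norm(a)
    l=np.array([-a[1],a[0]]); u=Q[:,:2]@a; v0=np.median(mid@[0,1])
    print(n,'a',a,'yaw',np.degrees(np.arctan2(a[1],a[0])),'umin,max',u.min(),u.max(),'pt at umin',a*u.min()+l*v0,'tip',a*u.max()+l*v0); print(w)
# twin: tip and collar top
for n,b in(('top',(172,176,232,236)),('scene',(280,245,350,308))):
    Q=clean(n,b); C=Q[(Q[:,2]>.121)&(Q[:,2]<.134)];T=Q[Q[:,2]>.142];F=Q[(Q[:,2]>.02)&(Q[:,2]<.028)]
    print(n,'collar',len(C),np.median(C,0),(C.min(0)+C.max(0))/2,'tip',np.median(T,0),'foot z',np.median(F[:,2]))
E
python3 - <<'E'
from h import *
import itertools
from scipy.spatial.transform import Rotation as Ro
print(sense()['time_s'])
a=np.array([-.9,-.42,-.117]);a/=np.linalg.norm(a); G=np.array([.56,.0,.031])
up=np.array([0,0,1.])
def mk(axis,zt,sgn):  # tool z dir = zt, y = perpendicular to axis
    y=np.cross(zt,axis)*sgn;y/=np.linalg.norm(y); return np.c_[np.cross(y,zt),y,zt]
for tl in(0,15,25,35):
  t=np.radians(tl)
  n=-up+a*(a@up); n/=np.linalg.norm(n)
  z0=np.cos(t)*n-np.sin(t)*a
  for s in(1,-1):
    i0=inverse_kinematics(G-.006*z0,mk(a,z0,s))
    for h in np.radians([-90,-60,-40,-25,0,30]):
      z1=np.cos(t)*np.array([np.cos(h),np.sin(h),0])-np.sin(t)*up
      P=np.array([.544,-.261,.06])
      i1=inverse_kinematics(P-.006*z1,mk(up,z1,s)); i2=inverse_kinematics(P+[0,0,.15]-.006*z1,mk(up,z1,s))
      if i1 is not None: print(tl,s,round(np.degrees(h)),i0 is not None,np.round(i1,2),i2 is not None)
  print(tl,'i0',[inverse_kinematics(G-.006*z0,mk(a,z0,s)) is not None for s in(1,-1)])
E
```

```text
top a [-0.8938 -0.4484] yaw -153.35994028657802 umin,max -0.5474530679886788 -0.4156729140770872 pt at umin [0.6005 0.0239] tip [ 0.4827 -0.0351]
[(np.float64(0.0), np.float64(0.07), np.float64(0.073), np.float64(0.078)), (np.float64(0.006), np.float64(0.07), np.float64(0.073), np.float64(0.077)), (np.float64(0.012), np.float64(0.07), np.float64(0.067), np.float64(0.076)), (np.float64(0.018), np.float64(0.039), np.float64(0.051), np.float64(0.058)), (np.float64(0.024), np.float64(0.03), np.float64(0.048), np.float64(0.056)), (np.float64(0.03), np.float64(0.027), np.float64(0.048), np.float64(0.053)), (np.float64(0.036), np.float64(0.028), np.float64(0.047), np.float64(0.053)), (np.float64(0.042), np.float64(0.03), np.float64(0.046), np.float64(0.05)), (np.float64(0.048), np.float64(0.03), np.float64(0.044), np.float64(0.05)), (np.float64(0.054), np.float64(0.03), np.float64(0.044), np.float64(0.05)), (np.float64(0.06), np.float64(0.03), np.float64(0.044), np.float64(0.049)), (np.float64(0.066), np.float64(0.03), np.float64(0.043), np.float64(0.049)), (np.float64(0.072), np.float64(0.
[... 4122 characters left out ...]
 0.54  2.39  2.05  0.78 -1.72] True
25 -1 0 True [ 1.63  1.18 -1.19  2.39  3.12  0.61 -0.32] True
25 -1 30 True [ 1.61  1.05 -1.    2.09 -1.    0.38 -2.24] True
25 i0 [True, True]
35 1 -90 True [-0.13  0.68  0.05  2.04  1.2   1.03  2.08] True
35 1 -60 True [-0.1   0.58  0.08  2.34  1.91  0.83  1.81] True
35 1 0 True [ 1.44  0.83 -1.    2.36  3.2   0.47  2.41] True
35 1 30 True [ 1.54  0.91 -0.97  2.09 -0.8   0.32  0.59] True
35 -1 -90 True [-0.57  0.79  0.65  2.06  0.89  0.68 -0.84] True
35 -1 -60 True [-0.43  0.65  0.5   2.36  2.    0.61 -1.5 ] True
35 -1 0 True [ 1.56  0.98 -1.18  2.35  2.84  0.48 -0.29] True
35 -1 30 True [ 1.54  0.91 -0.97  2.09 -0.8   0.32 -2.55] True
35 i0 [True, True]
```

```bash
cat >> h.py <<'E'
np.set_printoptions(precision=4,suppress=True)
up=np.array([0,0,1.]); t=np.radians(20)
def mk(axis,zt,sgn):
    y=np.cross(zt,axis)*sgn;y/=np.linalg.norm(y); return np.c_[np.cross(y,zt),y,zt]
a=np.array([-.895,-.446,-.117]);a/=np.linalg.norm(a); G=np.array([.560,.0045,.0316])
n0=-up+a*(a@up); n0/=np.linalg.norm(n0); z0=np.cos(t)*n0-np.sin(t)*a
hd=np.radians(-85); z1=np.cos(t)*np.array([np.cos(hd),np.sin(hd),0])-np.sin(t)*up
PC=np.array([.5447,-.2608,.008])
E
python3 - <<'E'
from h import *
best=[]
for s in(1,-1):
    i0=inverse_kinematics(G-.006*z0,mk(a,z0,s)); i1=inverse_kinematics(PC+[0,0,.2]-.006*z1,mk(up,z1,s))
    print(s,np.array(i0),np.array(i1)); best.append((np.abs(np.array(i0)-i1).max(),s))
s=min(best)[1]; R=mk(a,z0,s); print('s',s)
T=G-.006*z0
movep(T-.13*z0,R); move_l(T,R,feed=.12)
print(sense()['wrist_force'],sense()['position']-T)
command_gripper(.0,60); st=sense(); print(st['finger_gap'],st['gripper_force'],st['wrist_force'],st['time_s'])
move_l(T+[0,0,.16],R,feed=.12); st=sense(); print(st['wrist_force'],st['ft_torque'],st['finger_gap'],st['time_s'],st['joint_pos'])
im,d,p=cam('scene'); save(im,'s1.png')
E
```

```text
1 [ 0.8389  0.6594 -1.0087  2.2254  1.3477  0.3263  0.8304] [-0.1007  0.5232 -0.0812  2.0715  1.3376  1.3508  2.1285]
-1 [ 0.8389  0.6594 -1.0087  2.2254  1.3477  0.3263 -2.3112] [-0.708   0.6362  0.7226  2.1062  1.1253  0.9418 -0.8941]
s 1Traceback (most recent call last):
  File "<stdin>", line 8, in <module>
rig.Unreachable: the arm cannot follow that straight line within its joint ranges
```

Run:
```python
from h import *
print(sense()['joint_pos'],sense()['time_s'])
for tl in(-10,0,10,20):
  t=np.radians(tl); z=np.cos(t)*n0-np.sin(t)*a
  for s in(1,-1):
    for D in(.13,.06,0):
      i=inverse_kinematics(G-(.006+D)*z,mk(a,z,s)); print(tl,s,D,None if i is None else np.array(i))
    i=inverse_kinematics(G+[0,0,.16]-.006*z,mk(a,z,s)); print('  lift',i)
```

```text
[ 0.9677  0.2491 -0.9473  2.2388 -0.0922  0.3507  2.1912] 2.5917
-10 1 0.13 [ 0.1775  0.3964 -0.3599  1.7963  0.1789  1.035   1.7764]
-10 1 0.06 [ 0.1805  0.4761 -0.365   1.8647  0.2337  0.8975  1.7292]
-10 1 0 [ 0.1727  0.5555 -0.3549  1.9091  0.2896  0.7827  1.6818]
  lift [ 0.1775  0.3527 -0.3482  1.781   0.1534  1.0882  1.8036]
-10 -1 0.13 [-0.3314  0.3764  0.2992  1.827  -0.1008  1.0092 -1.1016]
-10 -1 0.06 [-0.8493  0.7149  1.1108  1.9226 -0.7082  1.0363 -0.5232]
-10 -1 0 [-0.8333  0.834   1.1057  1.9663 -0.8667  0.9915 -0.3984]
  lift [-0.0053  0.3328 -0.1142  1.7918  0.0649  1.0745 -1.2553]
0 1 0.13 [ 0.3059  0.2955 -0.4211  1.9545  0.1068  0.8098  1.8711]
0 1 0.06 [ 0.2811  0.4012 -0.4129  2.0016  0.187   0.6682  1.7984]
0 1 0 [ 0.257   0.5021 -0.3985  2.0261  0.2783  0.5545  1.7165]
  lift [ 0.3006  0.282  -0.4301  1.8918  0.0982  0.8849  1.8669]
0 -1 0.13 [-0.8988  0.4464  1.1234  2.0152 -0.6056  0.9145 -0.5695]
0 -1 0.06 [-0.8554  0.6134  1.1136  2.0615 -0.8468  0.869  -0.3663]
0 -1 0 [-0.724   0.6475  0.911   2.0806 -0.9028  0.7337 -0.3371]
  lift [-0.9124  0.418   1.124
[... 404 characters left out ...]
9  2.1916 -0.9479  0.6293 -0.2254]
10 -1 0 [-0.4233  0.4767  0.5193  2.182  -0.9626  0.4463 -0.2281]
  lift [-0.931   0.3147  1.1322  2.0681 -0.6543  0.7935 -0.5264]
20 1 0.13 [ 0.9688  0.2491 -0.9472  2.2394 -0.0922  0.3507  2.1914]
20 1 0.06 [ 0.8943  0.4708 -0.9893  2.2424  0.7164  0.26    1.4131]
20 1 0 [ 0.8389  0.6594 -1.0087  2.2254  1.3477  0.3263  0.8304]
  lift [ 0.8187  0.2386 -0.8742  2.1027 -0.0412  0.4622  2.0639]
20 -1 0.13 [-0.7012  0.1723  0.9236  2.3156 -0.9339  0.5222 -0.1376]
20 -1 0.06 [ 0.117   0.2898 -0.0485  2.2804 -0.9324  0.2719 -0.1657]
20 -1 0 [ 0.8389  0.6594 -1.0087  2.2254  1.3477  0.3263 -2.3112]
  lift [-0.9272  0.2339  1.1364  2.1812 -0.8681  0.6425 -0.2936]
```

The 20° tilt is too near joint 6's limit. At 8° the line is smooth, so I use that.

```bash
sed -i 's/np.radians(20)/np.radians(8)/' h.py
python3 - <<'E'
from h import *
s=1; R=mk(a,z0,s); T=G-.006*z0
movep(T-.11*z0,R); move_l(T,R,feed=.12)
print(sense()['wrist_force'],sense()['position']-T)
command_gripper(.0,60); st=sense(); print(st['finger_gap'],st['gripper_force'],st['wrist_force'],st['time_s'])
move_l(T+[0,0,.16],R,feed=.12); st=sense(); print(st['wrist_force'],st['ft_torque'],st['finger_gap'],st['time_s'],st['joint_pos'])
for h in(.25,.06): print(inverse_kinematics(PC+[0,0,h]-.006*z1,mk(up,z1,s)))
im,d,p=cam('scene'); save(im,'s1.png')
E
```

```text
[-0.338   0.3051 -0.2643] [ 0.0003 -0.0001  0.0006]
2.0059981550107613e-05 0.0 [ 1.1074 -0.4855  0.4324] 5.0083
[-0.059  -0.228   0.2056] [-0.1072  0.2195 -0.005 ] -0.00017646973574975277 6.4917 [ 0.5108  0.2541 -0.6187  1.9768  0.076   0.7206  1.9068]
[ 0.0528  0.5728 -0.3176  2.0651  1.4744  1.6603  2.0732]
[-0.0569  0.9266 -0.1749  2.0472  1.4972  1.5834  1.735 ]
```

View pics/s1.png

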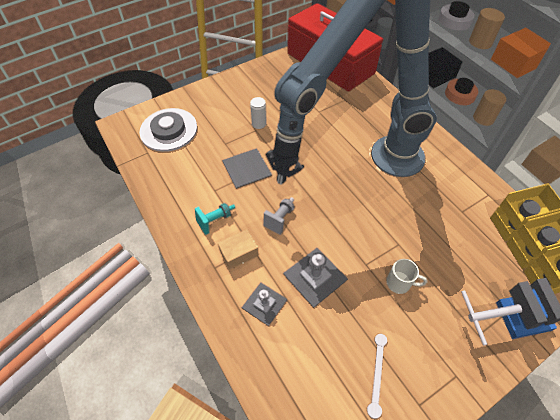

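The gripper shut on nothing, and the stand at scene (280,213) has not moved. I check where the tool really is against the camera.

Run:
```python
from h import *
st=sense(); print(st['position'],st['tcp_rot'],G,z0,a)
def proj(X,p):
    R=np.array(p['rotation']); rv=cv2.Rodrigues(R.T)[0]; return cv2.projectPoints(np.array(X,float).reshape(-1,3),rv,-R.T@np.array(p['position']),p['K'],p['dist'])[0].reshape(-1,2)
P=st['position'];z=np.array(st['tcp_rot'])[:,2]
for n in('scene','top'): print(n,proj([G,P,P+.025*z],camera_params(n)))
im,d,p=cam('top'); save(im[130:300,180:400].repeat(3,0).repeat(3,1),'t1.png')
```

```text
[0.5581 0.0038 0.1966] [[-0.8662 -0.4461  0.2251]
 [-0.4315  0.895   0.1133]
 [-0.252   0.001  -0.9677]] [0.56   0.0045 0.0316] [ 0.2267  0.113  -0.9674] [-0.889  -0.443  -0.1162]
scene [[279.2422 214.2484]
 [279.6761 185.4965]
 [278.6458 191.388 ]]
top [[282.6699 211.4042]
 [281.9112 203.0373]
 [281.0099 202.3673]]
```

View pics/t1.png

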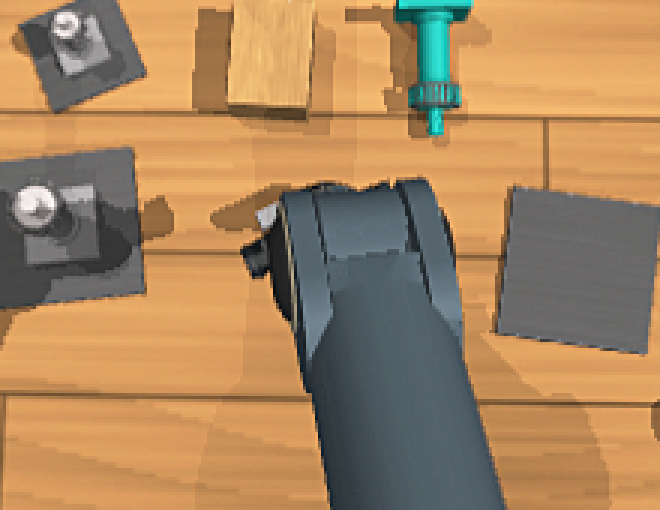

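Run:
```python
from h import *
st=sense(); P=np.array(st['position']);R=np.array(st['tcp_rot'])
im,d,p=cam('scene')
g=np.mgrid[262:310,140:200].reshape(2,-1).T; Q=pts(g,d,p); k=(Q[:,2]>.12)&(Q[:,2]<.3)&(d[g[:,1],g[:,0]]>0)
L=(Q[k]-P)@R; 
for lo in np.arange(-.12,.05,.01):
    m=(L[:,2]>=lo)&(L[:,2]<lo+.01)
    if m.sum(): print(round(lo,2),m.sum(),'x',L[m,0].min(),L[m,0].max(),'y',L[m,1].min(),L[m,1].max())
print(st['finger_gap'])
b=(230,130); c=cv2.resize(im[130:230,230:330],None,fx=6,fy=6,interpolation=2)
Rc=np.array(p['rotation'])
uv=cv2.projectPoints(np.array([P,P+.025*R[:,2]]),cv2.Rodrigues(Rc.T)[0],-Rc.T@np.array(p['position']),p['K'],p['dist'])[0].reshape(-1,2)
for q in uv: cv2.circle(c,tuple(int(v) for v in (q-b)*6),5,(255,0,0),-1)
save(c,'c2.png')
```

```text
-0.11 51 x -0.02091782382634714 0.009813817559216212 y -0.05881457677634776 0.062190779146079435
-0.1 76 x -0.022663910590810753 0.0037877422597067346 y -0.05556895113824005 0.05774005773466426
-0.09 75 x -0.021415207299565114 0.005119423086488642 y -0.05502347619828126 0.05277274440334178
-0.08 59 x -0.0200254867698212 0.006648237197422793 y -0.04503882970679258 0.042844692743350316
-0.07 72 x -0.017326566091851188 0.010703309197250264 y -0.0389684118696595 0.033499008880367484
-0.06 31 x -0.01748599521761832 -0.005873762534968174 y -0.03381041791938788 0.028909201079143288
-0.05 19 x -0.015121194471812763 2.208306091499321e-05 y -0.00968447184848244 0.014453160314623844
-0.04 27 x -0.014844954913783527 -4.231878827185911e-06 y -0.01384979843315132 0.014316398737578877
-0.03 25 x -0.01706268958299613 0.003096719968556929 y -0.012755975794579676 0.013328720866815132
-0.02 4 x -0.012705957722470447 -0.005944375585890167 y -0.001319976532579104 0.0066505040099477586
-0.00023855855353105193
```

View pics/c2.png

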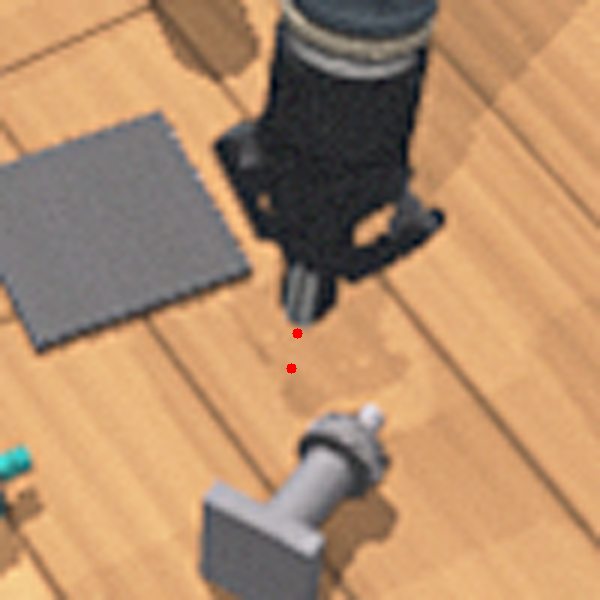

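The picture shows the red (reported) TCP beyond the real fingertips. The tips end about 10 mm behind the TCP, not 25 mm ahead, so the reported tool point is off by about 35 mm. I measure it by touching the bench with the shut fingers, and check the lateral offset from pictures at two yaws.

Run:
```python
from h import *
def look():
    st=sense(); P=np.array(st['position']);R=np.array(st['tcp_rot'])
    for n in('scene','top'):
        im,d,p=cam(n)
        g=np.argwhere(d>0)[:,::-1]; Q=pts(g,d,p); L=(Q-P)@R; c=im[g[:,1],g[:,0]].max(1)
        k=(abs(L[:,0])<.03)&(abs(L[:,1])<.03)&(L[:,2]>-.045)&(L[:,2]<.04)&(Q[:,2]>.03)
        if k.sum(): print(n,k.sum(),'local min',L[k].min(0),'max',L[k].max(0))
X=np.array([.47,-.11,.12])
for yaw in(0,1.57):
    R=np.array([[np.cos(yaw),np.sin(yaw),0],[np.sin(yaw),-np.cos(yaw),0],[0,0,-1.]])
    movep(X,R); look()
print(move_l(X-[0,0,.11],R,feed=.12,until_force=5))
print(move_l(X-[0,0,.155],R,feed=.03,until_force=4), sense()['position'],sense()['wrist_force'],sense()['time_s'])
move_l(X,R)
```

```text
scene 34 local min [-0.0048 -0.0177 -0.0431] max [ 0.0149  0.0042 -0.0126]
scene 39 local min [-0.0058 -0.0074 -0.0436] max [ 0.0158  0.0172 -0.0144]
False
True [ 0.4699 -0.11   -0.0132] [-1.4323 -0.0212  7.3835] 12.25
```

The touch shows the real tool sits 38 mm further back along tool z than reported, with no lateral offset. The grasp point is therefore at TCP − 32 mm. I correct for that and regrasp.

```bash
echo 'OFF=.032' >> h.py
python3 - <<'E'
from h import *
s=1; R=mk(a,z0,s); T=G+OFF*z0
command_gripper(.085)
movep(T-.10*z0,R); move_l(T,R,feed=.12)
print(sense()['wrist_force'],sense()['position']-T,sense()['finger_gap'])
command_gripper(.0,60); st=sense(); print(st['finger_gap'],st['gripper_force'],st['wrist_force'],st['time_s'])
if st['finger_gap']>.02:
    move_l(T+[0,0,.17],R,feed=.12); st=sense(); print(st['wrist_force'],st['ft_torque'],st['finger_gap'],st['time_s'],st['joint_pos'])
for h in(.22,.06): print(inverse_kinematics(PC+[0,0,h]+OFF*z1,mk(up,z1,s)))
im,d,p=cam('scene'); save(im,'s2.png'); np.savez('s2.npz',im=im,d=d)
E
```

```text
[-0.4544 -0.6624  0.568 ] [ 0.0003 -0.0001  0.0005] 0.084786409878792
0.030495392883837607 58.796709179878235 [-1.6936 -0.6257  5.7331] 17.1917
[-1.0546  0.4751 -6.6942] [-0.2389  0.5881  0.0128] 0.030188263432162507 18.7583 [-0.1088  0.2417  0.0939  2.021  -0.2146  0.6605  2.1681]
[-0.4197  0.6499  0.3836  2.1046  1.3935  1.2458  2.024 ]
[-0.474   1.0061  0.4465  2.0723  1.3571  1.0819  1.7515]
```

View pics/s2.png

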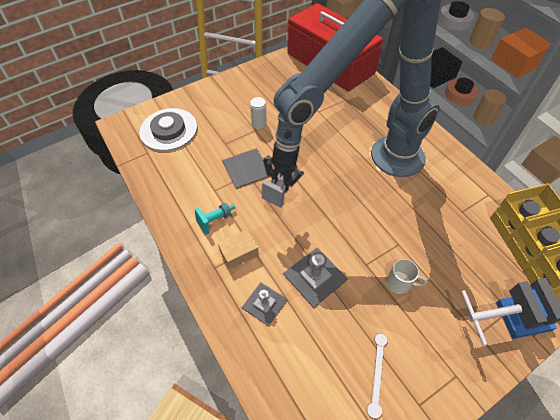

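Held: the gap is 30.5 mm, the weight 6.7 N, and the foot shows at (273,192). Now I rotate it upright above the plate and check.

```bash
cat >> h.py <<'E'
def tip_check(P,w=.08):
    "stand in hand or placed near xy P: report grey-part cloud per camera"
    for n in('scene','top'):
        im,d,p=cam(n); g=np.argwhere(d>0)[:,::-1]; Q=pts(g,d,p); c=im[g[:,1],g[:,0]].astype(int)
        k=(np.hypot(*(Q[:,:2]-P[:2]).T)<w)&(Q[:,2]>.014)&(Q[:,2]<.4)
        yield n,im,Q[k],c[k]
E
python3 - <<'E'
from h import *
R=mk(up,z1,1); T=PC+[0,0,.13]+OFF*z1
movep(PC+[0,0,.20]+OFF*z1,R); move_l(T,R,feed=.1)
st=sense(); print(st['finger_gap'],st['wrist_force'],st['ft_torque'],st['time_s'])
a_=[]
for n,im,Q,c in tip_check(PC):
    print(n,len(Q),'z range',Q[:,2].min(),Q[:,2].max())
    for lo in np.arange(.05,.24,.008):
        m=(Q[:,2]>=lo)&(Q[:,2]<lo+.008)&(c.max(1)>70)
        if m.sum()>2: print(' ',round(lo,3),m.sum(),Q[m,:2].min(0),Q[m,:2].max(0))
    y,x=(110,200) if n=='scene' else (160,320)
    a_.append(cv2.resize(im[y:y+110,x:x+100],None,fx=4,fy=4,interpolation=2))
save(np.hstack(a_),'u1.png')
E
```

```text
0.030648706130312953 [ 0.4902 -0.344  -4.9195] [2.3067 0.1922 0.0649] 21.0833
scene 617 z range 0.014085966302990638 0.22958916023555465
  0.082 3 [ 0.5791 -0.2782] [ 0.5806 -0.2487]
  0.09 8 [ 0.5787 -0.2891] [ 0.583 -0.24 ]
  0.098 43 [ 0.5118 -0.2921] [ 0.5835 -0.2267]
  0.106 21 [ 0.5221 -0.289 ] [ 0.5832 -0.2179]
  0.114 3 [ 0.5277 -0.2553] [ 0.5369 -0.2425]
  0.13 11 [ 0.4917 -0.2602] [ 0.5734 -0.229 ]
  0.138 15 [ 0.4979 -0.268 ] [ 0.5762 -0.2173]
  0.146 53 [ 0.4894 -0.2694] [ 0.578  -0.2025]
  0.154 73 [ 0.4837 -0.2586] [ 0.5945 -0.1821]
  0.162 32 [ 0.5173 -0.2495] [ 0.5882 -0.1814]
  0.17 5 [ 0.5266 -0.2555] [ 0.5679 -0.1817]
  0.178 18 [ 0.528  -0.2684] [ 0.5701 -0.2321]
  0.186 24 [ 0.5287 -0.2693] [ 0.5704 -0.2328]
  0.194 89 [ 0.5197 -0.2795] [ 0.5703 -0.2317]
  0.202 21 [ 0.5278 -0.2759] [ 0.5629 -0.2432]
  0.21 9 [ 0.5425 -0.259 ] [ 0.552 -0.249]
  0.218 10 [ 0.5375 -0.2642] [ 0.5527 -0.2509]
  0.226 10 [ 0.5395 -0.2647] [ 0.5505 -0.2502]
top 1212 z range 0.014000257786860537 0.23108144373256267
  0.09 8 [ 0.5087 -0.2982] [ 0.5776 -0.2238]
  0.098 90 [ 0.5079 -0.299 ] [ 0.5824 -0.225 ]
  0.106 86 [ 0.5102 -0.2973] [ 0.5625 -0.227 ]
  0.114 12 [ 0.534  -0.2524] [ 0.5586 -0.2435]
  0.13 3 [ 0.5047 -0.2493] [ 0.5868 -0.1973]
  0.138 3 [ 0.5226 -0.2609] [ 0.5389 -0.2492]
  0.146 51 [ 0.4899 -0.279 ] [ 0.5877 -0.1904]
  0.154 123 [ 0.484  -0.2535] [ 0.5967 -0.1848]
  0.162 64 [ 0.4891 -0.2254] [ 0.5877 -0.1812]
  0.17 9 [ 0.5212 -0.1961] [ 0.5542 -0.1829]
  0.178 4 [ 0.5209 -0.2572] [ 0.5508 -0.2392]
  0.186 13 [ 0.5195 -0.265 ] [ 0.5649 -0.2378]
  0.194 226 [ 0.5194 -0.2858] [ 0.5693 -0.2379]
  0.202 35 [ 0.5285 -0.2801] [ 0.566  -0.2418]
  0.21 6 [ 0.5372 -0.2623] [ 0.5439 -0.2539]
  0.218 9 [ 0.5377 -0.2613] [ 0.5529 -0.2528]
  0.226 34 [ 0.5376 -0.2681] [ 0.5521 -0.2534]
```

View pics/u1.png

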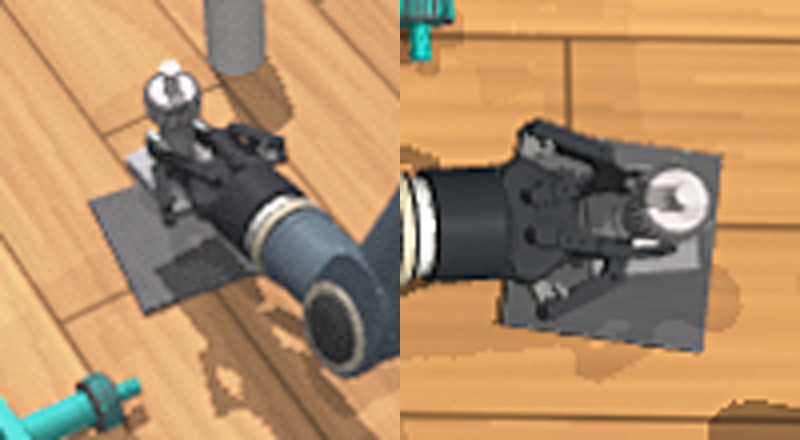

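The picture shows the stand upright in the gripper. The clouds put collar, tip and foot all at about (0.545, −0.261), with the underside near z = 0.092. Now I lower it gently.

Run:
```python
from h import *
P=np.array(sense()['position'])
print(move_l(P-[0,0,.072],feed=.08,until_force=6))
print(move_l(P-[0,0,.095],feed=.015,until_force=4)); st=sense(); print(P-st['position'],st['wrist_force'],st['time_s'])
command_gripper(.06); sleep(.2); command_gripper(.085)
st=sense(); print(st['finger_gap'],st['wrist_force'])
Q=np.array(st['position'])
move_l(Q-.13*z1,feed=.15); 
movep(PC+np.array([0,.06,.32]),np.array([[0,1,0],[1,0,0],[0,0,-1.]]))
movep(PC+np.array([-.02,.2,.32]),np.array([[0,1,0],[1,0,0],[0,0,-1.]]))
print(sense()['time_s'],sense()['joint_pos'])
TW=np.array([.5795,.2534,0])
import pickle; out={}
for nm,C in(('new',PC),('twin',TW)):
  for n,im,S,c in tip_check(C,.06):
    col=S[(S[:,2]>.113)&(S[:,2]<.134)]; tp=S[(S[:,2]>.141)&(S[:,2]<.155)]; ft=S[(S[:,2]>.02)&(S[:,2]<.029)]
    ct=col[col[:,2]>np.percentile(col[:,2],40)-.002] if len(col) else col
    print(nm,n,len(col),'collar mid',(col.min(0)+col.max(0))/2 if len(col) else 0,'top z',np.median(ct[:,2]) if len(ct) else 0,'tip',len(tp),np.median(tp,0) if len(tp) else 0,'foot',(ft[:,:2].min(0)+ft[:,:2].max(0))/2 if len(ft) else 0,np.median(ft[:,2]) if len(ft) else 0)
im,d,p=cam('scene'); save(im,'s3.png')
```

```text
False
True
[-0.0001 -0.0001  0.0811] [0.7421 0.83   4.7893] 23.0083
0.08529730952806344 [-0.0161 -0.7757  0.8369]
26.8583 [-0.5504  0.156   0.6737  1.7568 -0.0997  1.2672  0.1515]
new scene 107 collar mid [ 0.5444 -0.2578  0.1231] top z 0.11951673596563883 tip 16 [ 0.5463 -0.2558  0.1461] foot [ 0.5448 -0.2567] 0.023907378951509295
new top 233 collar mid [ 0.545  -0.2609  0.1234] top z 0.11950338995510212 tip 31 [ 0.5458 -0.2625  0.1466] foot [ 0.5441 -0.2614] 0.02488801450496314
twin scene 195 collar mid [0.5813 0.2535 0.1237] top z 0.12783881805404063 tip 24 [0.58   0.2543 0.1466] foot [0.58   0.2546] 0.025259593346194875
twin top 257 collar mid [0.578  0.2529 0.1228] top z 0.12692764278327973 tip 33 [0.5791 0.2527 0.1467] foot [0.5798 0.2501] 0.024789977169585642
```

View pics/s3.png

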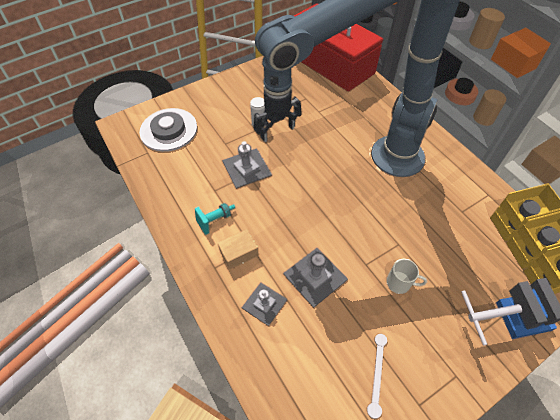

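The stand is upright on the plate at scene (246,162), about 1 mm from the middle. The collar needs about 8 mm of rise (3.2 rad). I turn it from above, lifting in step.

```bash
cat >> h.py <<'E'
def Rz(w): return np.array([[np.cos(w),np.sin(w),0],[np.sin(w),-np.cos(w),0],[0,0,-1.]])
AX=np.array([.5449,-.2605,0])
def turn(w0,rise,z,lift=.0):
    "grip collar at height z (grasp point), turn ccw by rise/2.5mm starting at yaw w0, then open and go up"
    th=rise/.0025; T=AX+[0,0,z-.032]; n=max(1,int(np.ceil(abs(th)/1.7)))
    movep(T+[0,0,.1],Rz(w0)); move_l(T,Rz(w0),feed=.12); command_gripper(0,25)
    st=sense(); print('grip',st['finger_gap'],st['wrist_force'],st['joint_pos'][6],st['time_s'])
    for i in range(1,n+1):
        move_l(T+[0,0,rise*i/n],Rz(w0+th*i/n),feed=abs(rise/n)/max(1.,abs(th/n)/.9)); st=sense(); print(st['joint_pos'][6],st['wrist_force'],st['ft_torque'],st['time_s'])
    command_gripper(.085); move_l(T+[0,0,.12],feed=.12)
E
python3 - <<'E'
from h import *
turn(np.pi/2-1.6,.008,.109)
movep(PC+np.array([-.02,.2,.32]),Rz(np.pi/2)); print(sense()['time_s'])
K={}
for nm,C in(('new',AX),('twin',np.array([.5795,.2534,0]))):
  for n,im,S,c in tip_check(C,.06):
    r=np.hypot(*(S[:,:2]-C[:2]).T); hi=S[:,2]>.095; tp=S[S[:,2]>.141]
    col=S[hi&(S[:,2]<.136)&(r>.010)&(r<.022)]; z=col[:,2]; z=z[z>np.median(z)-.004]
    ft=S[(S[:,2]>.02)&(S[:,2]<.029)]; cc=S[hi&(S[:,2]<.136)]
    print(nm,n,len(z),'top z',np.median(z),z.mean(),'tip',np.median(tp,0),'collar xy',(cc.min(0)+cc.max(0))[:2]/2,'foot z',np.median(ft[:,2]))
E
```

```text
grip 0.049103454299130024 [-0.2265 -1.8951  0.9033] -0.68956948180478 29.4917
0.6203765009204909 [-0.0924 -1.6167  6.8159] [-0.3816  0.2482 -0.0164] 31.2417
1.9717375153185026 [-2.4297 -1.6882  6.3137] [-0.514   0.3393  0.0023] 32.9917
36.2
new scene 47 top z 0.12676864596213155 0.12708840032075583 tip [ 0.5463 -0.2551  0.1463] collar xy [ 0.5457 -0.2564] foot z 0.0238840841833724
new top 151 top z 0.12724548672205094 0.1272944445025993 tip [ 0.5448 -0.2621  0.147 ] collar xy [ 0.5454 -0.2606] foot z 0.024283203925703045
twin scene 110 top z 0.12715819721289567 0.12739202559830942 tip [0.5818 0.2537 0.1472] collar xy [0.5801 0.2547] foot z 0.02516426199346844
twin top 147 top z 0.12677514269909063 0.12684799160607163 tip [0.5788 0.2523 0.1459] collar xy [0.5779 0.2525] foot z 0.02446352590309786
```

The new collar is level with the set one to within 0.5 mm in both views. The stand is upright and centred, and the arm is clear.

```bash
python3 -c "
from h import *
print(finish_job())"
```

```text
the job is handed in; nothing more can be done
None
```

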